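# Transfer the lens nest plate from its pin stand to the sprung loading stage

## Robot

A 6-joint arm with a two-finger parallel gripper is mounted at the origin on a cart in front of the work surface, level with it; the furniture and walls round the work are solid. World frame = base frame: x ahead of the robot, y to its left, z up, the work surface at z = 0. Lengths are in m, angles in rad, forces in N, time in s.
With the tool pointing down it reaches from about 0.375 to 0.9 m from the base axis. Payload 3.1 kg.
Tool frame: the origin (TCP) lies midway between the tips of the shut fingers; the grasp point (between the pads) lies 19 mm behind it; z points along the fingers, y is the direction in which the jaws open and shut (so a half turn about z gives the same grasp; the last joint's range is limited). The gripper opens to 87 mm and grips with 3 to 60 N. Pads are 19 mm wide; open, the fingers measure 117 mm over their backs; the gripper's body (75 mm by 190 mm) begins 51 mm behind the grasp point.
Start: joints at [1.062, 0.527, 1.433, -0, 1.181, -0.178], TCP at [0.202, 0.591, 0.223] pointing down, gripper open.
Joint ranges: [-3.08, 3.08], [-0.75, 2.2], [0.22, 2.44], [-1.43, 4.57], [0, 2.65], [-2.85, 2.85]. Speed limits (rad/s): [2.79, 2.79, 3.14, 3.14, 3.14, 3.14].

## Interface

Orientations are given as a unit quaternion [w, x, y, z].
In Python, from bench import bot gives the robot as it stands. The module is installed in compiled form; this text tells all that it offers.
- The arm moves only by the tool move_arm, never from a script. Its argument "targets" is a list of rows, each a list of 5 numbers: the closure, from 0 (fully open) to 1 (shut), then the shift along the tool's x, y, z scaled (see below), then the turn about the tool's z scaled (see below). A call has 1 to 5 rows; each row shifts and turns the pose as measured when the row begins, along the tool's axes as they then stand; what a row does not reach is not made up. The controller multiplies each number of a shift by 75 mm and each number of a turn by 2 rad. A row lasts 1/8 s, in which the tool goes at most 62.5 mm and 10.7 degrees, less where a joint would pass 70% of its speed; a pose out of reach is approached as far as the arm can. A call with a number of a shift or a turn outside -1 to 1 is refused whole. A call with a gripper value outside its range is refused whole. The fingers move at their own pace and stop on an object; "squeeze" is the grip in N (left out, the last holds). Time passes only in rows, so rows that do not move let the fingers close. It gives the time, the measured TCP pose, the force and the opening at its end, in the units of the state.
- bot.state(): the state, without advancing time (a new reading comes with each control period).
- bot.get_image(name): name is "scene" or "top" or "wrist"; returns (picture, depth): 420x560x3 uint8, red, green, blue; 420x560 float32, m along the optical axis (not along the pixel's ray), 0 where there is no reading.
- bot.get_calibration(name): a dict with "fx", "fy", "cx", "cy" (pixels), "dist_coeffs" ([k1, k2, p1, p2, k3] as OpenCV has them; the pictures are not rectified), "rvec" (rotation vector, rad) and "tvec" (3), from world to camera coordinates, as OpenCV has them; the wrist camera has in their place "tool_from_camera" (4x4, takes a point from camera to tool coordinates, whose origin is the TCP and whose axes are the flange's). Camera axes: x right, y down, z forward; pixel columns grow to the right and rows downward; lengths in m; the calibration is good to about 2 mm. A picture is of the moment at which its call begins: read the wrist's pose just before it. get_calibration takes no time and is no camera call.
- bot.job_done(): hands the job in, once; it reports no verdict.
The state is a dict: "t": time; "qpos": joint angles; "joint_vel": joint speeds; "joint_efforts": joint torques, N m; "position": TCP position; "ee_rot": TCP orientation; "wrist_force": force on the tool from outside, world axes, zero at the start; "torque": the same for the moment, N m; "opening": opening from 0.0 (shut) to 1.0 (fully open).
Only numpy, scipy, OpenCV 4.12 (cv2) and the standard library are available. Lean on these libraries where they do the work, as an engineer would, in place of code of your own. Each camera call takes 0.05 s, during which the arm holds its last target. There are 200 camera calls.

## Task

Draw the lens nest plate by its rib handle straight off the two slanting locating pins of the sloped stand, without cocking it on them. Lay it flat inside the raised edging of the sprung loading stage and push it down until the latch catches, then let go, so that it stays down with the plate lying in it.

Things in the scene. Friction and masses are not known exactly. Their poses are not given: they have to be found in the camera images.
- handle (a point): centre of the 40 x 12 x 34 mm (x, y, z) rib handle in the middle of the loose aluminium nest plate; it lies 17 mm over the plate's upper face, 25 mm over its underside. Plate 100 x 80 x 8 mm (x, y, z), 0.2 kg, two 24 mm lens openings beside the rib, a 10.5 mm pin hole 40 mm either way along x. z points out of the upper face. Same after a half turn about z.
- pin_deck: 114 x 94 mm (x, y) top of the dark steel stand, fixed to the bench; it slopes 30 degrees, low side to the front left. Origin mid-surface, 68 mm over the bench. z is normal to it, along its two pins; x runs up the slope, y is level. The plate starts flat on it, its holes over the pins.
- pin_tip (a point): tip of the stand's lower pin, at x = -40 mm of the deck (the other is at x = +40 mm). Pins are fixed, 8 mm thick, 30 mm long along the deck's z, with about 1 mm of play in the plate's holes; they rise 22 mm above the seated plate, which is off them after a little over 30 mm along z.
- pad_center (a point): middle of the level steel pad of the fixed sprung loading stage, 60 mm over the bench when up; it moves only vertically. A 4 mm high edging leaves a pocket of 112 mm (x) by 92 mm (y); the plate's 100 mm side goes along x. A small hooked latch stands outside the -y edge, its top 58 mm over the bench. The machine's fixed switch box, 0.26 m high, stands close behind. z is up.
- stage (a joint): how far the pad is pressed down, m: 0 up, 0.0125 at the solid stop. The latch catches just past 0.010. A spring lifts the pad: pushing takes up to about 10 N, most at about 0.003 to 0.005; let go before the latch catches, it rises again. Caught, it rests at 0.010.

How it is judged:
On the way:
1. the nest plate is drawn clear of the pin tips (z of handle in the frame of pin_deck above 0.057 m), for 0.1 s.
At the end, for the whole second after the job is handed in: The stage is latched down (pressed more than 9 mm, at rest without the robot) and the nest plate lies flat in its edging: centred within 12 mm, not more than 2.5 mm off the pad, tilted less than 0.05 rad (value of joint stage above 0.009 m and horizontal distance between handle and pad_center below 0.012 m and z of handle in the frame of pad_center below 0.0275 m and angle between handle's own z axis and vertical below 0.05 rad); the robot touches nothing.
It fails at once if the plate is cocked by more than 0.12 rad (7 degrees) against the deck while it is still on the pins (z of handle in the frame of pin_deck below 0.054 m and distance between handle and pin_deck below 0.07 m and angle between the z axis of handle and the z axis of pin_deck, either way round above 0.12 rad).
It also fails if it takes over 58 s, if anything falls off the work surface, if the arm or the gripper's body presses on something with over 40 N, if the wrist force passes 120 N, or if a joint passes its speed limit or range.

## Working session

There is one attempt and no reset: what is moved stays moved. The work goes in short steps, Python scripts to look and compute and a tool call to move; the robot and the scene stay as the last step left them, time stands still between calls to the robot, and variables do not carry over. Pictures are saved under pics/ and viewed, about 8 in all and at most 12, crops included, and the job is handed in when it is done.

Besides the shell and the picture viewer there is one more tool, called by a JSON object that holds its "name" and its "arguments". move_arm: Moves the arm, as the interface text tells. Shifts and turns lie within -1 to 1; 1 stands for 75 mm of shift or 2 rad of turn. Its arguments: {"type":"object","properties":{"targets":{"type":"array"},"squeeze":{"type":"number"}},"required":["targets"]}

```bash
mkdir -p pics
cat > h.py <<'E'
import numpy as np,cv2
from bench import bot
from scipy.spatial.transform import Rotation as R
def rot(q): return R.from_quat([q[1],q[2],q[3],q[0]]).as_matrix()
def cam(name):
    c=bot.get_calibration(name); K=np.array([[c['fx'],0,c['cx']],[0,c['fy'],c['cy']],[0,0,1.]]); d=np.array(c['dist_coeffs'],float)
    if 'rvec' in c:
        Rm=cv2.Rodrigues(np.array(c['rvec'],float))[0]; t=np.array(c['tvec'],float).ravel()
        return K,d,Rm.T,-Rm.T@t
    s=bot.state(); T=np.eye(4);T[:3,:3]=rot(s['ee_rot']);T[:3,3]=s['position']; T=T@np.array(c['tool_from_camera'])
    return K,d,T[:3,:3],T[:3,3]
def grab(name,fn=None):
    C=cam(name); im,dp=bot.get_image(name)
    if fn: cv2.imwrite('pics/'+fn,cv2.cvtColor(im,cv2.COLOR_RGB2BGR))
    return im,dp,C
def cloud(dp,C):
    K,d,Rm,o=C; h,w=dp.shape
    u,v=np.meshgrid(np.arange(w),np.arange(h))
    n=cv2.undistortPoints(np.stack([u,v],-1).reshape(-1,1,2).astype(np.float64),K,d).reshape(h,w,2)
    P=np.dstack([n,np.ones((h,w))])*dp[...,None]
    return P@Rm.T+o
E
python3 - <<'E'
from h import *
for n in ('scene','top','wrist'):
    im,dp,C=grab(n,n+'1.png'); P=cloud(dp,C); np.savez(n+'1.npz',im=im,dp=dp,P=P); print(n,C[3],C[2][:,2],(dp>0).mean())
print(bot.state())
a=cv2.imread('pics/scene1.png');b=cv2.imread('pics/top1.png')
E
```

```text
scene [-0.06010159 -0.43223813  0.75372759] [ 0.55038198  0.57935565 -0.60118775] 0.9960544217687075
top [0.38063362 0.14452308 0.96263536] [ 0.13326374  0.03650834 -0.99040796] 0.9959523809523809
wrist [0.14032089 0.61221648 0.38327464] [ 0.22449255 -0.0795969  -0.97121956] 0.9277295918367346
{'t': 0.15, 'qpos': array([ 1.06247839e+00,  5.28274957e-01,  1.43361955e+00, -1.62510554e-05,
        1.18138201e+00, -1.78484147e-01]), 'joint_vel': array([ 0.00021051, -0.0027855 , -0.00436551,  0.0010589 , -0.00057671,
        0.00142627]), 'joint_efforts': array([ 6.26106666e-04, -4.40432346e+01, -1.76844603e+01,  6.33018720e-02,
        5.52221434e-02, -1.27949056e-04]), 'position': array([0.20211657, 0.59082023, 0.22177902]), 'ee_rot': array([-2.76395694e-04,  1.64167246e-01,  9.86432160e-01, -7.95306425e-04]), 'wrist_force': array([ 0.6279719 ,  0.60941181, -0.81858014]), 'torque': array([ 0.00640429, -0.02029264,  0.00982768]), 'opening': 1.0036591584935177}
```

View pics/scene1.png

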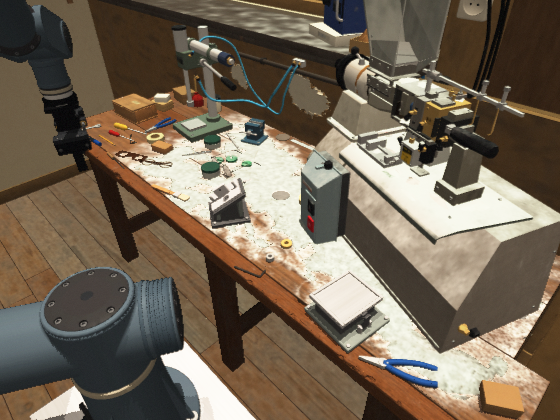

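View pics/top1.png

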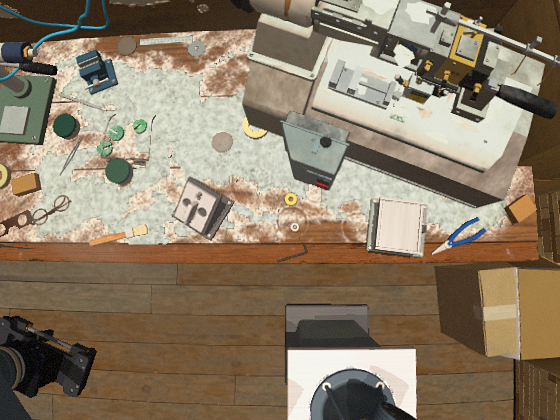

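The scene view shows the plate on its sloped stand at about (228,203), the stage at (345,303) and the switch box at (325,195). In the top view they are at (202,208), (396,226) and (316,145). Next I measure from the depth.

Run:
```python
from h import *
d=np.load('top1.npz');P=d['P'];im=d['im']
for n,(u0,u1,v0,v1) in dict(plate=(160,250,165,250),stage=(355,440,185,265),box=(270,360,100,195)).items():
    q=P[v0:v1,u0:u1].reshape(-1,3)
    print(n,'zrange',np.percentile(q[:,2],[1,50,99]))
def rect(q):
    r=cv2.minAreaRect((q*1000).astype(np.float32)); return r
# stage
q=P[185:265,355:440].reshape(-1,3); s=q[(q[:,2]>.05)&(q[:,2]<.075)]
print('stage',len(s),s.mean(0),rect(s[:,:2])); h=np.histogram(s[:,2],bins=10);print(h)
q=P[100:195,270:360].reshape(-1,3); b=q[(q[:,2]>.2)&(q[:,2]<.3)]; print('box',b.min(0),b.max(0),rect(b[:,:2]))
# plate plane ransac
q=P[165:250,160:250].reshape(-1,3); q=q[(q[:,2]>.03)&(q[:,2]<.16)]
rng=np.random.default_rng(0);best=0
for i in range(2000):
    a=q[rng.choice(len(q),3,False)];n=np.cross(a[1]-a[0],a[2]-a[0]);l=np.linalg.norm(n)
    if l<1e-6: continue
    n/=l; n*=np.sign(n[2])
    if abs(n[2]-.866)>.06: continue
    k=abs((q-a[0])@n)<.0015
    if k.sum()>best: best=k.sum();K=k
s=q[K];c=s.mean(0);n=np.linalg.svd(s-c)[2][2];n*=np.sign(n[2]);print('plane',best,len(q),c,n,np.degrees(np.arccos(n[2])))
x=np.array([0,0,1])-n*n[2];x/=np.linalg.norm(x);y=np.cross(n,x)
l=(q-c)@np.array([x,y,n]).T
k=(abs(l[:,2])<.003)&(np.hypot(l[:,0],l[:,1])<.08); print('x',x,'plate rect',rect(l[k][:,:2]))
cen=np.array(rect(l[k][:,:2])[0])/1000; print('plate centre',c+cen[0]*x+cen[1]*y)
for lo,hi in((.015,.019),(.019,.024),(.028,.04)):
    k=(l[:,2]>lo)&(l[:,2]<hi)&(np.hypot(l[:,0],l[:,1])<.08); print(lo,k.sum(),l[k].mean(0) if k.any() else 0, rect(l[k][:,:2]) if k.sum()>3 else 0)
for n_,(u0,u1,v0,v1) in dict(a=(155,255,160,255),b=(350,450,180,270)).items():
    cv2.imwrite(f'pics/c_{n_}.png',cv2.resize(cv2.cvtColor(im[v0:v1,u0:u1],cv2.COLOR_RGB2BGR),None,fx=4,fy=4))
A=cv2.imread('pics/c_a.png');B=cv2.imread('pics/c_b.png');B=cv2.resize(B,(380,380));A=cv2.resize(A,(400,380));cv2.imwrite('pics/ab.png',np.hstack([A,B]))
```

```text
plate zrange [-0.0046072   0.00159451  0.10663307]
stage zrange [-0.79973854  0.00628004  0.06553724]
box zrange [-0.00196937  0.18188967  0.26638141]
stage 2494 [ 0.45239932 -0.11135466  0.05987907] ((470.6514587402344, -129.49893188476562), (143.2599639892578, 170.82354736328125), 81.94084167480469)
(array([  15,   31,  287, 1027,  728,  326,   70,    6,    1,    3]), array([0.05020045, 0.0526217 , 0.05504295, 0.0574642 , 0.05988545,
       0.0623067 , 0.06472795, 0.0671492 , 0.06957045, 0.0719917 ,
       0.07441295]))
box [0.54027928 0.01098486 0.20018512] [0.68322061 0.16754969 0.27073946] ((612.5198974609375, 91.25508117675781), (156.77395629882812, 139.96266174316406), 85.70498657226562)
plane 634 1633 [0.49764491 0.37568656 0.07595961] [-0.42904935  0.25970399  0.86514189] 30.101088913412184
x [ 0.74011656 -0.44799327  0.50152718] plate rect ((-3.8462257385253906, 2.13311767578125), (80.05924987792969, 102.93357849121094), 89.92100524902344)
plate centre [0.49590284 0.37923449 0.07403063]
0.015 19 [0.00157671 0.0001976  0.01680612] ((-1.754608154296875, 1.1589837074279785), (84.61326599121094, 10.608235359191895), 2.3864850997924805)
0.019 25 [4.38192420e-03 2.04010906e-05 2.10446062e-02] ((-2.349987030029297, -0.027403831481933594), (85.5762710571289, 8.511404991149902), 3.17525053024292)
0.028 77 [-0.00073748  0.00163048  0.03289572] ((-3.2530574798583984, 2.616583824157715), (39.4744873046875, 11.812433242797852), 0.45568031072616577)
```

View pics/ab.png

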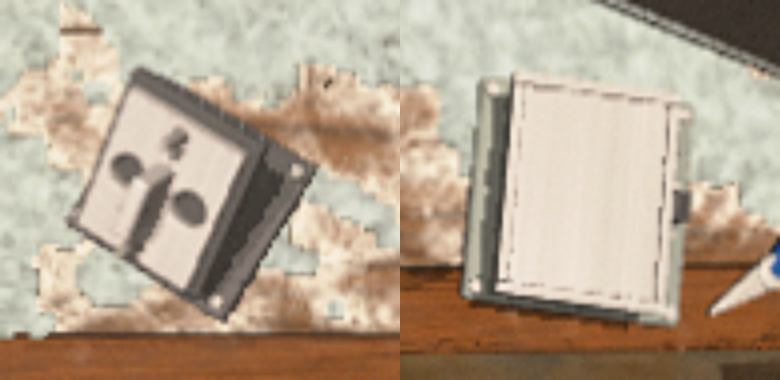

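The plate is tilted 30.1° with the upslope yaw at about −31°, and the handle is near (0.489, 0.384, 0.090). The latch is on the stage's world −y side. I'm moving above the plate now.

{"name": "move_arm", "arguments": {"targets": [[0, -0.74, -0.23, 0, 0], [0, -0.74, -0.23, 0, 0], [0, -0.74, -0.23, 0, 0], [0, -0.74, -0.23, 0, 0], [0, -0.74, -0.23, 0, 0]]}}

```text
t: 0.78
position: [0.4392, 0.4184, 0.22]
ee_rot: [-0.001, 0.159, 0.987, -0.001]
wrist_force: [-0.1, 0.9, 0.5]
opening: 1.002
```

{"name": "move_arm", "arguments": {"targets": [[0, -0.7, -0.22, 0, 0], [0, 0, 0, 0.5, 0.06], [0, 0, 0, 0, 0.05], [0, 0, 0, 0, 0]]}}

```text
t: 1.27
position: [0.4904, 0.3806, 0.1804]
ee_rot: [-0.0, 0.274, 0.962, -0.001]
wrist_force: [0.3, -0.1, 0.2]
opening: 1.001
```

```bash
cat > m.py <<'E'
from h import *
def plate(P,near,lim=.075):
    q=P.reshape(-1,3); q=q[(np.hypot(q[:,0]-near[0],q[:,1]-near[1])<.085)&(q[:,2]>.03)&(q[:,2]<.17)]
    rng=np.random.default_rng(0);best=0
    for i in range(600):
        a=q[rng.choice(len(q),3,False)];n=np.cross(a[1]-a[0],a[2]-a[0]);L=np.linalg.norm(n)
        if L<1e-7: continue
        n/=L; n*=np.sign(n[2])
        if abs(n[2]-.866)>.05: continue
        k=abs((q-a[0])@n)<.0015
        if k.sum()>best: best=k.sum();K=k
    s=q[K];c=s.mean(0);n=np.linalg.svd(s-c,full_matrices=False)[2][2];n*=np.sign(n[2])
    x=np.array([0,0,1])-n*n[2];x/=np.linalg.norm(x);y=np.cross(n,x)
    l=(q-c)@np.array([x,y,n]).T
    k=(l[:,2]>.030)&(l[:,2]<.038); r=cv2.minAreaRect((l[k][:,:2]*1000).astype(np.float32))
    kk=abs(l[:,2])<.002; r2=cv2.minAreaRect((l[kk][:,:2]*1000).astype(np.float32))
    return c,x,y,n,r,r2,best,l[k]
E
python3 - <<'E'
from m import *
s=bot.state();print(s['position'],s['ee_rot'])
im,dp,C=grab('wrist','w2.png');P=cloud(dp,C)
c,x,y,n,r,r2,b,l=plate(P,(.4959,.379))
print(b,c,n,np.degrees(np.arccos(n[2])),'yaw y',np.degrees(np.arctan2(y[1],y[0])),r,r2,len(l),np.median(l,0))
cen=np.array(r[0])/1000; top=c+cen[0]*x+cen[1]*y; print('handle from rib',top+.017*n)
cen=np.array(r2[0])/1000; print('handle from plate',c+cen[0]*x+cen[1]*y+.017*n)
print('tool y yaw',np.degrees(np.arctan2(*rot(s['ee_rot'])[:2,1][::-1])))
# stage
d=np.load('top1.npz');P=d['P'];im=d['im'];m=np.zeros(im.shape[:2],np.uint8)
m[185:265,355:440]=((P[185:265,355:440,2]>.053)&(P[185:265,355:440,2]<.07)&(P[185:265,355:440,0]<.53))*255
m=cv2.morphologyEx(m,cv2.MORPH_OPEN,np.ones((5,5)));nn,lab,st,ce=cv2.connectedComponentsWithStats(m);i=lab[226,396];q=P[lab==i]
print('stage',len(q),q.mean(0),cv2.minAreaRect((q[:,:2]*1000).astype(np.float32)),np.median(q[:,2]))
E
```

```text
[0.49040034 0.38063877 0.18036631] [-4.37788237e-04  2.73623101e-01  9.61836458e-01 -9.13406350e-04]
5454 [0.49020588 0.38208365 0.07109827] [-0.42612796  0.25887073  0.86683384] 29.907229928574207 yaw y 58.721516674624404 ((5.526891708374023, -0.07306480407714844), (11.071574211120605, 39.016963958740234), 89.47276306152344) ((-2.0403213500976562, -0.14373016357421875), (87.22256469726562, 80.19792938232422), 0.1788329780101776) 625 [ 0.00632216 -0.00034782  0.03365499]
handle from rib [0.48701833 0.38393458 0.08859014]
handle from plate [0.48137552 0.38727988 0.08481715]
tool y yaw 58.24004932353941
stage 2409 [ 0.45078613 -0.10964207  0.05992494] ((451.710205078125, -110.83431243896484), (110.23704528808594, 128.11631774902344), 82.2418212890625) 0.05965478088787113
```

View pics/w2.png

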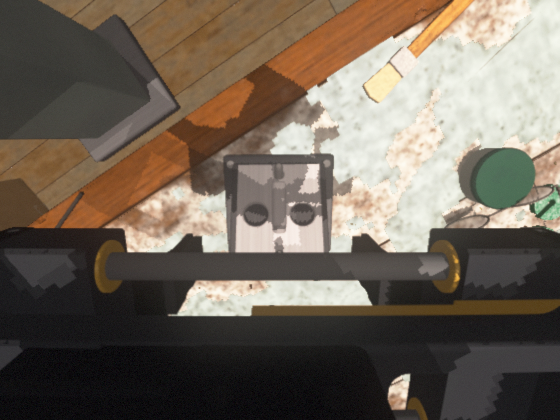

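The rib is seen centrally between the fingers at about (279,197), and its yaw agrees with the tool within 0.5°. I'm descending.

{"name": "move_arm", "arguments": {"targets": [[0.3, 0.1, 0.015, 0.3, 0], [0.4, 0, 0, 0.5, 0], [0.4, 0, 0, 0.4, 0], [0.4, 0, 0, 0, 0]], "squeeze": 15}}

```text
t: 1.82
position: [0.4836, 0.3874, 0.0901]
ee_rot: [0.0, 0.269, 0.963, 0.0]
wrist_force: [-0.9, -0.9, 0.5]
opening: 0.646
```

{"name": "move_arm", "arguments": {"targets": [[0.4, -0.02, -0.015, 0.1, 0], [0.5, 0, 0, 0.06, 0], [0.5, 0, 0, 0, 0]]}}

```text
t: 2.2
position: [0.4861, 0.387, 0.0807]
ee_rot: [0.003, 0.268, 0.963, 0.002]
wrist_force: [0.0, 0.1, -0.5]
opening: 0.518
```

{"name": "move_arm", "arguments": {"targets": [[0.6, 0, -0.02, 0.03, 0], [0.7, 0, 0, 0, 0], [0.8, 0, 0, 0, 0], [1, 0, 0, 0, 0], [1, 0, 0, 0, 0]], "squeeze": 8}}

```text
t: 2.82
position: [0.486, 0.3858, 0.0799]
ee_rot: [0.003, 0.268, 0.963, 0.003]
wrist_force: [-0.1, -1.1, -0.0]
opening: 0.137
```

Run:
```python
from m import *
for i in range(3):
    s=bot.state();print(s['t'],s['position'],s['ee_rot'],s['wrist_force'],s['torque'],s['opening']*87)
    im,dp,C=grab('top')
```

```text
2.825 [0.48602972 0.38583147 0.07989552] [0.00349294 0.26782416 0.96345752 0.00276171] [-0.05045869 -1.11317635 -0.02118847] [-0.24136605  0.09313626 -0.02793701] 11.890786527743366
2.875 [0.48604178 0.38584244 0.07992835] [0.00352247 0.26780415 0.96346288 0.00279591] [ 0.20799085 -0.06700026  1.08148726] [-0.17788975  0.06024043 -0.01876054] 11.870529797071795
2.925 [0.48604025 0.38584121 0.07988726] [0.00349942 0.26781625 0.96345963 0.0027852 ] [-0.13984785 -0.34371652  0.18026219] [-0.22784372  0.05007649  0.02318301] 11.49905096225392
```

The rib is gripped, with the opening reading 11.9 mm. I'm raising the squeeze and drawing along the deck normal in small rows.

{"name": "move_arm", "arguments": {"targets": [[1, 0, 0, 0, 0], [1, 0, 0, 0, 0], [1, 0.04, 0, -0.07, 0], [1, 0.04, 0, -0.07, 0]], "squeeze": 50}}

```text
t: 3.48
position: [0.4808, 0.3886, 0.09]
ee_rot: [0.004, 0.268, 0.963, 0.002]
wrist_force: [1.6, -0.6, -2.4]
opening: 0.133
```

{"name": "move_arm", "arguments": {"targets": [[1, 0.06, 0, -0.104, 0], [1, 0.06, 0, -0.104, 0], [1, 0.06, 0, -0.104, 0]]}}

```text
t: 3.85
position: [0.4676, 0.3963, 0.1148]
ee_rot: [0.003, 0.268, 0.963, 0.003]
wrist_force: [-0.1, -0.6, -2.1]
opening: 0.134
```

Run:
```python
from m import *
s=bot.state();print(s['position'],s['wrist_force'],s['torque'],(s['position']-np.array([.48604,.38584,.0799]))@np.array([[.857,-.515,0],[.515,.857,0]]).T,)
im,dp,C=grab('scene','s3.png')
a=cv2.imread('pics/s3.png')[130:260,150:310];cv2.imwrite('pics/s3c.png',cv2.resize(a,None,fx=4,fy=4))
```

```text
[0.46758234 0.39625269 0.11479491] [-0.05368021 -0.61535759 -2.12403831] [ 0.00116323 -0.04633048  0.0479618 ] [-0.02118075 -0.00058202]
```

View pics/s3c.png

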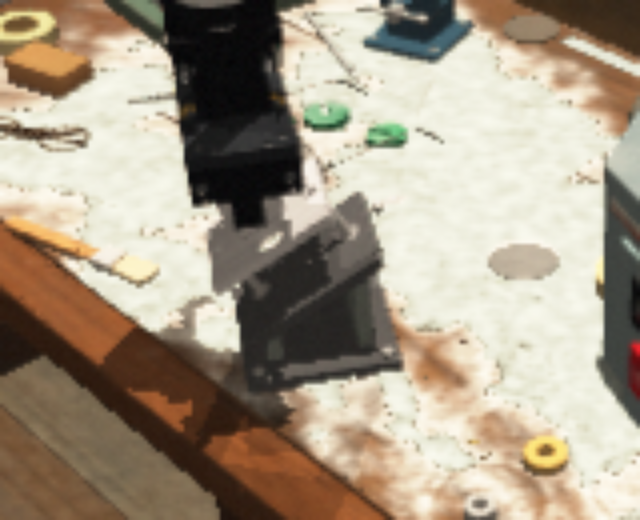

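It is drawn 40 mm along the normal, the plate is parallel to the deck and clear of the pins. I'm lifting and turning to the stage yaw.

{"name": "move_arm", "arguments": {"targets": [[1, 0.15, 0, -0.26, 0], [1, 0.1, 0, -0.4, 0], [1, 0, 0, -0.4, -0.07], [1, 0, 0, 0, -0.07], [1, 0, 0, 0, -0.065]]}}

```text
t: 4.53
position: [0.4467, 0.4089, 0.2034]
ee_rot: [0.004, 0.059, 0.998, 0.004]
wrist_force: [-0.2, -0.1, -2.0]
opening: 0.134
```

Run:
```python
from m import *
s=bot.state();print(s['position'],'tool y yaw',np.degrees(np.arctan2(*rot(s['ee_rot'])[:2,1][::-1])),s['opening'])
q=[]
for i in range(5):
    im,dp,C=grab('top'); q.append(dp)
    im2,dp2,C2=grab('scene'); q2=dp2 if i==0 else q2+dp2
for name,dp_,C_,box in (('top',np.median(q,0),C,(355,440,185,265)),('scene',q2/5,C2,(300,390,265,345))):
    P=cloud(dp_,C_);u0,u1,v0,v1=box;m=np.zeros(dp_.shape,np.uint8);z=P[...,2]
    I=(im if name=='top' else im2)
    m[v0:v1,u0:u1]=((z>.054)&(z<.069)&(P[...,0]<.54))[v0:v1,u0:u1]*255
    m=cv2.morphologyEx(m,cv2.MORPH_OPEN,np.ones((5,5)));nn,lab,st,ce=cv2.connectedComponentsWithStats(m)
    i=1+np.argmax(st[1:,4]);X=P[lab==i]
    r=cv2.minAreaRect((X[:,:2]*1000).astype(np.float32));print(name,len(X),X.mean(0),r,np.percentile(X[:,2],[5,50,95]))
    # bright-colour contour, ray-cast on z=.064
    g=cv2.cvtColor(I,cv2.COLOR_RGB2HSV); mm=((g[...,2]>150)&(g[...,1]<60)).astype(np.uint8)*m
    Y=P[mm>0]; print(' bright',len(Y),Y.mean(0),cv2.minAreaRect((Y[:,:2]*1000).astype(np.float32)))
P=cloud(q2/5,C2);X=P.reshape(-1,3);b=X[(X[:,2]>.12)&(X[:,2]<.28)&(X[:,0]<.62)&(X[:,1]>-.25)&(X[:,1]<.25)&(X[:,0]>.45)]
print('box low x',np.percentile(b[:,0],[0,1,5]),np.percentile(b[:,1],[1,99]))
```

```text
[0.44665589 0.40890893 0.20343498] tool y yaw 83.2538831537532 0.1340700268634351
top 2438 [ 0.45124806 -0.1097105   0.05994926] ((451.4888000488281, -111.32581329345703), (111.37736511230469, 127.58586883544922), 82.13069152832031) [0.05770784 0.0594336  0.06361822]
 bright 2363 [ 0.4515003  -0.1104864   0.05998389] ((451.54620361328125, -109.83839416503906), (107.27264404296875, 127.78931427001953), 82.46601867675781)
scene 2172 [ 0.44617432 -0.11381438  0.06126061] ((449.7312927246094, -112.8745346069336), (110.38621520996094, 126.32533264160156), 82.46590423583984) [0.05931565 0.06080352 0.06481785]
 bright 1988 [ 0.44777978 -0.11185135  0.06143121] ((450.1572570800781, -110.53233337402344), (105.83332824707031, 125.96172332763672), 82.61768341064453)
box low x [0.45069894 0.5034566  0.53596748] [-0.24812607  0.14090744]
```

Two cameras put the stage centre at about (0.4505, −0.1105) with yaw −7.6°. I'm crossing over in two calls.

{"name": "move_arm", "arguments": {"targets": [[1, -0.03, -0.5, 0, 0.007], [1, -0.06, -0.68, 0, 0], [1, -0.06, -0.68, 0, 0], [1, -0.06, -0.68, 0, 0], [1, -0.06, -0.68, 0, 0]]}}

```text
t: 5.65
position: [0.4367, 0.1634, 0.1994]
ee_rot: [0.006, 0.067, 0.998, 0.004]
wrist_force: [1.6, -0.1, -0.8]
opening: 0.136
```

{"name": "move_arm", "arguments": {"targets": [[1, -0.06, -0.68, 0, 0], [1, -0.06, -0.68, 0, 0], [1, -0.06, -0.68, 0, 0], [1, -0.06, -0.5, 0, 0], [1, 0, 0, 0, 0]]}}

```text
t: 6.28
position: [0.4304, -0.0376, 0.1991]
ee_rot: [0.008, 0.071, 0.997, 0.003]
wrist_force: [0.3, 0.4, -2.5]
opening: 0.134
```

{"name": "move_arm", "arguments": {"targets": [[1, -0.06, -0.47, 0, 0], [1, -0.06, -0.47, 0, 0], [1, 0, 0, 0.45, 0], [1, 0, 0, 0.4, 0], [1, 0, 0, 0, 0]]}}

```text
t: 6.9
position: [0.4324, -0.1077, 0.1346]
ee_rot: [0.01, 0.071, 0.997, 0.004]
wrist_force: [0.4, 0.4, -1.5]
opening: 0.133
```

Run:
```python
from m import *
s=bot.state();print(s['position'],'tool y yaw',np.degrees(np.arctan2(*rot(s['ee_rot'])[:2,1][::-1])))
im,dp,C=grab('scene','s4.png');P=cloud(dp,C)
a=cv2.imread('pics/s4.png')[230:380,250:430];cv2.imwrite('pics/s4c.png',cv2.resize(a,None,fx=4,fy=4))
im,dp,C=grab('wrist','w4.png');P=cloud(dp,C)
q=P.reshape(-1,3);q=q[(np.hypot(q[:,0]-.42,q[:,1]+.11)<.09)&(q[:,2]>.07)&(q[:,2]<.16)]
print(len(q))
```

```text
[ 0.43236929 -0.10767184  0.1345733 ] tool y yaw 81.90347451687121
6489
```

View pics/s4c.png

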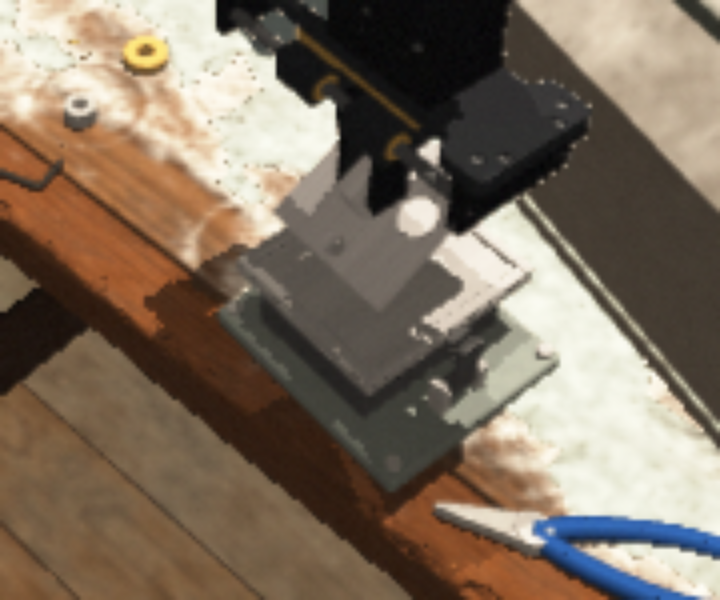

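View pics/w4.png

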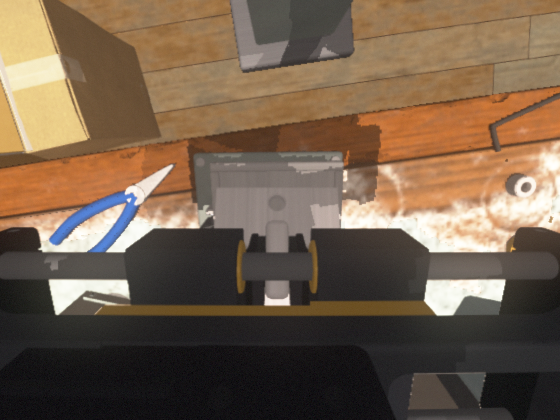

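The plate hangs at its slope above the pad. The low edge faces the robot and lies inside the edging. I'll measure tilt and offsets from this view.

Run:
```python
from m import *
s=bot.state();Rt=rot(s['ee_rot']);p=s['position']
im,dp,C=grab('wrist');P=cloud(dp,C)
q=P.reshape(-1,3);q=q[(np.hypot(q[:,0]-p[0],q[:,1]-p[1])<.1)&(q[:,2]>.06)&(q[:,2]<.16)]
c,x,y,n,r,r2,b,l=plate(q,p[:2])
print(b,c,n,np.degrees(np.arccos(n[2])),'yaw y',np.degrees(np.arctan2(y[1],y[0])),r,r2)
L=(q-c)@np.array([x,y,n]).T;k=(abs(L[:,2])<.002)&(abs(L[:,1])<.05);
lo=np.percentile(L[k][:,0],1);ym=np.percentile(L[k][:,1],[1,99]);print(lo,ym)
e=c+lo*x+ym.mean()*y; eb=e-.008*n; g=p-.019*Rt[:,2]
cen=np.array([.4505,-.1105,.060]);S=np.array([[.991,-.132,0],[.132,.991,0],[0,0,1]])
print('low bottom edge in stage',S@(eb-cen),'grip in stage',S@(g-cen),'edge rel grip',S@(eb-g),'tool z',Rt[:,2])
# visible pad part
im,dp,C=grab('wrist');X=P.reshape(-1,3);w=(X-cen)@S.T
k=(abs(w[:,2])<.007)&(abs(w[:,0])<.09)&(abs(w[:,1])<.08);print('pad x,y range',np.percentile(w[k],[.5,99.5],axis=0))
```

```text
5120 [ 0.41557273 -0.1060455   0.11321273] [-0.51238121  0.06884662  0.85599395] 31.13028406630356 yaw y 82.34723024860943 ((21.979084014892578, 0.11289215087890625), (29.999483108520508, 16.80449676513672), 89.55685424804688) ((19.812824249267578, -0.3486061096191406), (80.52574920654297, 74.05033874511719), 88.63752746582031)
-0.0164304765431559 [-0.03912334  0.03928931]
low bottom edge in stage [-0.04512686 -0.00010165  0.03787046] grip in stage [-0.01734704 -0.00027308  0.09525035] edge rel grip [-0.02777982  0.00017144 -0.05737989] tool z [ 0.02463019  0.00390492 -0.999689  ]
pad x,y range [[-0.0630567  -0.05986099 -0.00586699]
 [-0.00667395  0.05326792  0.00486545]]
```

{"name": "move_arm", "arguments": {"targets": [[1, 0.05, 0, 0.25, 0], [1, 0, 0, 0.18, 0], [1, 0, 0, 0.04, 0], [1, 0, 0, 0, 0]]}}

```text
t: 7.6
position: [0.4352, -0.1091, 0.1054]
ee_rot: [0.018, 0.069, 0.997, 0.0]
wrist_force: [0.8, -0.7, -2.8]
opening: 0.13
```

{"name": "move_arm", "arguments": {"targets": [[1, 0.08, 0, 0.05, 0], [1, 0.02, 0, 0.04, 0], [1, 0, 0, 0, 0]]}}

```text
t: 7.98
position: [0.4281, -0.1082, 0.0993]
ee_rot: [0.019, 0.069, 0.997, -0.001]
wrist_force: [-0.3, -0.7, -2.2]
opening: 0.135
```

{"name": "move_arm", "arguments": {"targets": [[1, 0, 0, 0.05, 0], [1, -0.1, 0, 0.07, 0], [1, -0.09, 0, 0.08, 0], [1, 0, 0, 0, 0]], "squeeze": 10}}

```text
t: 8.48
position: [0.4453, -0.111, 0.0846]
ee_rot: [0.021, 0.07, 0.997, -0.001]
wrist_force: [0.6, -0.4, -1.0]
opening: 0.138
```

{"name": "move_arm", "arguments": {"targets": [[1, -0.07, 0, 0.08, 0], [1, -0.04, 0, 0.06, 0], [1, 0, 0, 0.02, 0], [1, 0, 0, 0, 0]]}}

```text
t: 8.98
position: [0.4529, -0.1119, 0.0732]
ee_rot: [0.019, 0.069, 0.997, -0.001]
wrist_force: [-1.6, -0.2, 4.8]
opening: 0.136
```

```bash
cat > chk.py <<'E'
from m import *
import sys
s=bot.state();print(s['t'],s['position'],s['wrist_force'],s['torque'])
im,dp,C=grab('scene',sys.argv[1]+'.png');P=cloud(dp,C)
a=cv2.imread('pics/'+sys.argv[1]+'.png')[230:380,250:430];cv2.imwrite('pics/'+sys.argv[1]+'c.png',cv2.resize(a,None,fx=4,fy=4))
cen=np.array([.4505,-.1105,.060]);S=np.array([[.991,-.132,0],[.132,.991,0],[0,0,1]])
im,dp,C=grab('wrist',sys.argv[1]+'w.png');W=cloud(dp,C)
for nm,P in(('scene',P),('wrist',W)):
    w=(P.reshape(-1,3)-cen)@S.T
    k=(abs(w[:,0])<.046)&(abs(w[:,1])<.036)&(abs(w[:,1])>.012)&(w[:,2]>-.006)&(w[:,2]<.03);X=w[k]
    A=np.c_[X[:,:2],np.ones(len(X))]
    for _ in range(6):
        co=np.linalg.lstsq(A,X[:,2],rcond=None)[0];res=abs(A@co-X[:,2]);g=res<max(.0015,np.median(res)*2);A,X=A[g],X[g]
    print(nm,len(X),'slopes',co[:2],'z face at centre rel pad up',co[2])
E
python3 chk.py s5
```

```text
8.975 [ 0.45288715 -0.11193344  0.07318769] [-1.56123871 -0.15831573  4.80906364] [-0.0113029   0.30980022 -0.02515151]
scene 301 slopes [0.00827946 0.0044492 ] z face at centre rel pad up 0.006695613884122044
wrist 4787 slopes [-0.00844287 -0.00166648] z face at centre rel pad up 0.005014108118288614
```

View pics/s5c.png

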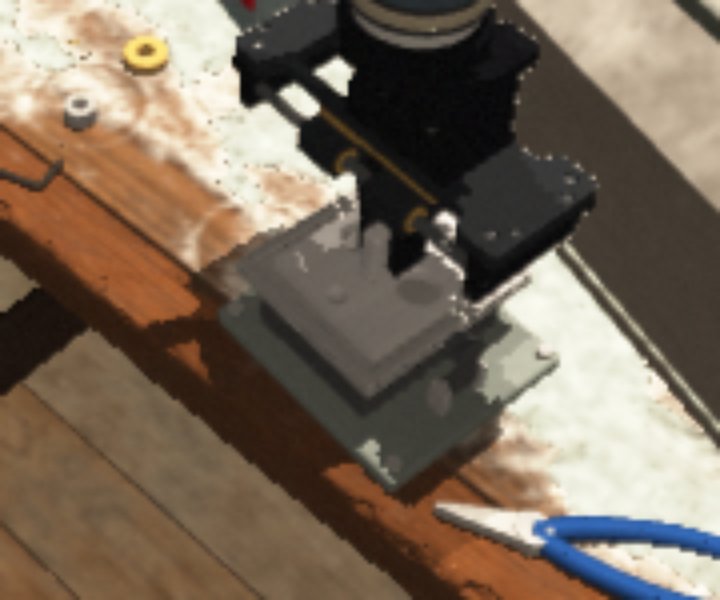

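The plate lies flat in the edging (slopes under 0.01). I'm firming the grip and pushing down.

{"name": "move_arm", "arguments": {"targets": [[1, 0, 0, 0, 0], [1, 0, 0, 0.06, 0], [1, 0, 0, 0.06, 0], [1, 0, 0, 0.06, 0]], "squeeze": 40}}

```text
t: 9.57
position: [0.4534, -0.1117, 0.065]
ee_rot: [0.021, 0.068, 0.997, -0.002]
wrist_force: [-2.3, -0.5, 3.4]
opening: 0.135
```

{"name": "move_arm", "arguments": {"targets": [[1, 0, 0, 0.05, 0], [1, 0, 0, 0.05, 0], [1, 0, 0, 0.04, 0]]}}

```text
t: 9.95
position: [0.4538, -0.1118, 0.062]
ee_rot: [0.023, 0.068, 0.997, -0.003]
wrist_force: [-7.4, 2.3, 36.5]
opening: 0.134
```

The force rose to 36 N, so the stage is at the solid stop. I'm easing off, then opening.

{"name": "move_arm", "arguments": {"targets": [[1, 0, 0, -0.03, 0], [1, 0, 0, 0, 0]], "squeeze": 10}}

```text
t: 10.2
position: [0.4542, -0.112, 0.0649]
ee_rot: [0.024, 0.068, 0.997, -0.003]
wrist_force: [1.2, -0.4, -0.7]
opening: 0.138
```

{"name": "move_arm", "arguments": {"targets": [[0.8, 0, 0, 0, 0], [0.6, 0, 0, 0, 0], [0.5, 0, 0, 0, 0], [0.5, 0, 0, 0, 0]]}}

```text
t: 10.7
position: [0.4546, -0.1121, 0.0632]
ee_rot: [0.024, 0.068, 0.997, -0.003]
wrist_force: [-0.2, -0.0, 0.2]
opening: 0.447
```

```bash
python3 chk.py s6
```

```text
10.7 [ 0.4545797  -0.11214636  0.06315238] [-0.21004206 -0.01296755  0.20918001] [0.02352272 0.03246443 0.02381117]
scene 210 slopes [ 0.03508661 -0.00078612] z face at centre rel pad up -0.0003265957505316021
wrist 6178 slopes [0.00245525 0.0012208 ] z face at centre rel pad up -0.0024402428259751034
```

Released. The upper face is now about 7.4 mm lower than at the previous check, and 2 mm below pad-up level as expected when latched. I'm retreating upward.

{"name": "move_arm", "arguments": {"targets": [[0.5, 0, 0, -0.3, 0], [0.5, 0, 0, -0.6, 0], [0.5, 0, 0, -0.7, 0], [0.5, 0, 0, -0.6, 0], [0.5, 0, 0, 0, 0]]}}

```text
t: 11.42
position: [0.4466, -0.1108, 0.2325]
ee_rot: [0.023, 0.068, 0.997, -0.003]
wrist_force: [-0.2, -0.5, -0.2]
opening: 0.498
```

```bash
python3 chk.py s7
python3 - <<'E'
from m import *
cen=np.array([.4505,-.1105,.060]);S=np.array([[.991,-.132,0],[.132,.991,0],[0,0,1]])
for n in('wrist','scene'):
    im,dp,C=grab(n);w=(cloud(dp,C).reshape(-1,3)-cen)@S.T
    k=(w[:,2]>.026)&(w[:,2]<.037)&(np.hypot(w[:,0],w[:,1])<.05);print(n,k.sum(),cv2.minAreaRect((w[k][:,:2]*1000).astype(np.float32)),np.median(w[k],0))
E
```

```text
11.425 [ 0.44664366 -0.11076759  0.23245858] [-0.20339256 -0.50583896 -0.19107892] [0.07752143 0.06681064 0.01568701]
scene 438 slopes [ 0.00397597 -0.00040545] z face at centre rel pad up -0.0013384602075332459
wrist 2527 slopes [-0.00119155  0.00111667] z face at centre rel pad up -0.0026049096316553538
wrist 432 ((2.128225326538086, -1.2749452590942383), (11.723403930664062, 39.5278205871582), 89.61163330078125) [ 0.00121803 -0.0016843   0.0309713 ]
scene 100 ((1.4425010681152344, -2.693962574005127), (40.70125198364258, 12.948501586914062), 2.5385091304779053) [ 6.32205868e-05 -5.10488827e-03  3.18309982e-02]
```

View pics/s7c.png

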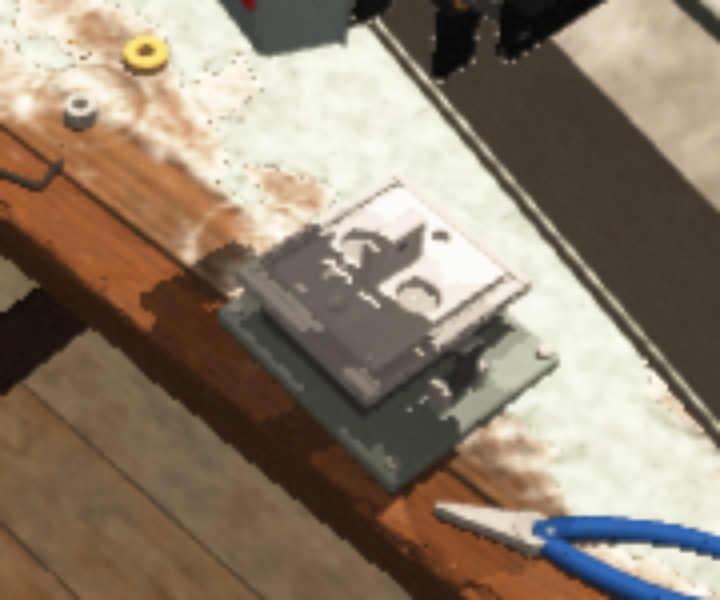

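The plate lies flat and centred in the edging, its rib at about (405,250) in the crop. The stage stayed down and the gripper is well clear.

```bash
python3 -c "
from bench import bot
print(bot.job_done())"
```

```text
the job is handed in; nothing more can be done
None
```

I drew the plate 40 mm straight along the pins and clear of them, laid it flat in the stage's edging and pressed the stage to its solid stop. Then I let go and handed the job in; it reports no verdict.

**How it went:** The plate was gripped at its 30° slope, carried over, and rolled flat about its low edge. The push reached about 37 N at the wrist, against the 120 N limit. The robot's clock read about 11.4 s at the last check.

**Last checks, after the gripper had retreated:**

| Check | Wrist camera | Scene camera | Limit |
|---|---|---|---|
| Plate upper face relative to the raised pad | −2.6 mm | −1.3 mm | −2 mm expected if latched |
| Slope of plate | about 0.002 | 0.004 | 0.05 rad |
| Rib offset from stage centre | about 2.5 mm | about 3 mm | 12 mm |

**Disagreements:**
- The two cameras differ by about 1.3 mm in height, which is within calibration. I judged the latch from the plate staying down, because the joint itself can't be read.
- The tool drifted by about 2.7° over the moves, but this did not affect the result.
- One scene-camera slope reading of 0.035, taken while the gripper was in the way, was not confirmed by the wrist camera or by the final view.

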